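# Step the photometer's sample turret to the zero standard and take the zero reading

## Task

Take the zero reading on the bench photometer: push the turret's finger tabs with the fingertips to step it round, either way, until the metal zero standard (the solid cylinder among the capped vials) has clicked home in the reading head, and only then press the read key on the console fully down and let it come up. Push and press only, nothing is picked up: vials and standard stay standing in their sockets untouched, and the things beside the instrument stay where they are.

Things in the scene. Friction and masses are not known exactly. Their poses are not given: they have to be found in the camera images.
- photometer: Bench photometer, white, fixed. Origin: on the worktop under the turret's vertical axis; x points from the axis to the reading head, y to the left of that, z up. A round pedestal (radius 60 mm, 20 high) carries the turret. Console box with the key: x -43 to 67, y -213 to -131, 43 mm high; its foot (x -33 to 57 mm, 18 high) joins the pedestal.
- turret_disc: The turret: aluminium disc of radius 66 mm, top at z = 30 mm, turning freely both ways about the photometer's z axis, with six black sockets (32 mm across, rim at z = 50 mm) 44 mm from the axis and six finger tabs. Origin: on the axis at worktop height; its x axis points along the tab with one dot; tabs with two to six dots follow every 60 degrees counter-clockwise, each outside its own socket. One socket is empty.
- axis (a point): Point on the turret's axis, at the height of the disc. Six click stops, 60 degrees apart; at each, one place stands exactly in the reading head. Leaving a stop takes about 3 N on a tab; the pull fades to nothing half way (30 degrees), and past that the turret clicks on by itself into the next stop.
- tab_1: The black finger tab with one raised white dot; turns with the turret. Origin on the turret axis at worktop height, x axis out along the tab. All six tabs are alike but for the dots: radial bars 18 mm wide, from the disc out to 114 mm from the axis, underside z = 26 mm, top z = 40 mm; under them, outside the pedestal and feet, is bare worktop.
- bridge_end (a point): Near end of the reading head's bridge (46 mm wide, z = 98 to 124 mm), which reaches from this point over the turret axis back to a tower (84 mm wide, 124 high, x = 122 to 158 mm in the photometer's frame). A black lamp nose (radius 17 mm) hangs from it over the hub; a detector barrel points in from the tower at z = 58 mm.
- zero_standard: The zero standard: a solid bare-metal cylinder with a small knob on top, no cap, 23 mm across, 42 mm high, shorter than the vials; stands loose (1 mm play) in one of the turret's sockets, its top 72 mm above the worktop. Origin at the centre of its underside, 44 mm from the turret axis. Rides with the turret; not to be touched.
- read_point (a point): Where the zero standard must stand: in the middle of the reading head's slot, between lamp nose and detector barrel, 44 mm from the turret axis.
- read_key (a joint): Travel of the read key in m: 0 = up, 0.004 = fully down. Spring: 1.2 N starts it, 3.6 N holds it fully down; it comes up by itself. It counts as pressed from 3 mm.
- key_top (a point): Centre of the top face of the square read key (25 x 25 mm, grey, with a small round stud in its middle; it stands 8 mm proud of the console, top at z = 52 mm when up). Pressed straight down.
- clock: Small white lab timer with a display, 60 mm wide and high, 23 mm deep, standing loose left of the turret; origin at the centre of its underside. Leave alone.
- dropper: Small dropper bottle, 30 mm across, 75 mm high, standing loose behind the console; origin at the centre of its underside. Leave alone.
- loose_cap: Screw cap lying flat, 46 mm across, 13 mm high, loose, right of the console; origin at the centre of its underside. Leave alone.
- sample_1: Capped glass sample vial, 23 mm across, 46 mm high, standing loose in one of the turret's sockets, its top 76 mm above the worktop; origin at the centre of its underside. Not to be touched.
- sample_2: Capped glass sample vial, 23 mm across, 48 mm high, standing loose in one of the turret's sockets, its top 78 mm above the worktop; origin at the centre of its underside. Not to be touched.
- sample_3: Capped glass sample vial, 23 mm across, 50 mm high, standing loose in one of the turret's sockets, its top 80 mm above the worktop; origin at the centre of its underside. Not to be touched.
- sample_4: Capped glass sample vial, 23 mm across, 52 mm high, standing loose in one of the turret's sockets, its top 82 mm above the worktop; origin at the centre of its underside. Not to be touched.
- tab_2: The finger tab with 2 raised white dots; otherwise like tab_1, same kind of origin and axes.
- tab_3: The finger tab with 3 raised white dots; otherwise like tab_1, same kind of origin and axes.
- tab_4: The finger tab with 4 raised white dots; otherwise like tab_1, same kind of origin and axes.
- tab_5: The finger tab with 5 raised white dots; otherwise like tab_1, same kind of origin and axes.
- tab_6: The finger tab with 6 raised white dots; otherwise like tab_1, same kind of origin and axes.

How it is judged:
By the outcome, as a careful person would: the job done as asked, in the order asked, and still so for the second after the job is handed in, with the robot touching nothing.
It also fails if it takes over 58 s, if anything falls off the work surface, if the arm or the gripper's body presses on something with over 40 N, if the wrist force passes 120 N, or if a joint passes its speed limit or range.

## Robot

A 6-joint arm with a two-finger parallel gripper is mounted at the origin on a cart in front of the work surface, level with it; the furniture and walls round the work are solid. World frame = base frame: x ahead of the robot, y to its left, z up, the work surface at z = 0. Lengths are in m, angles in degrees, forces in N, time in s.
With the tool pointing down it reaches from about 0.325 to 0.9 m from the base axis. Payload 3.5 kg.
Tool frame: the origin (TCP) lies midway between the tips of the shut fingers; the grasp point (between the pads) lies 19 mm behind it; z points along the fingers, y is the direction in which the jaws open and shut (so a half turn about z gives the same grasp; the last joint's range is limited). The gripper opens to 85 mm and grips with 20 to 120 N. Pads are 22 mm wide; open, the fingers measure 114 mm over their backs; the gripper's body (76 mm by 85 mm) begins 54 mm behind the grasp point. The pads swing forward as they close: fully open they stand 13 mm farther back than shut.
Start: joints at [-72.158, 15.837, -1.513, 72.651, 0, 84.076], TCP at [0.252, -0.572, 0.231] pointing down, gripper open.
Joint ranges: [-178.77, 178.77], [-48.84, 107.48], [-61.69, 71.31], [-111.58, 123.2], [-90, 87.43], [-180, 180]. Speed limits (degrees/s): [147.25, 147.25, 180, 180, 180, 180].

## Interface

Orientations are given as a 3x3 rotation matrix whose columns are the frame's x, y, z axes.
In Python, from cell import observe, cams, env gives the robot as it stands.
- The arm moves only by the tool step_arm, never from a script. Its argument "commands" is a list that holds one entry, the list of rows, each a list of 7 numbers: the shift along the world's x, y, z in mm, then the turn, a rotation vector about the world's x, y, z in rad, then the opening, from 0 (shut) to 1 (fully open). In form: [[[x, y, z, ax, ay, az, claw], ...]]. A call has exactly 8 rows; each row shifts and turns the commanded pose from where the row before left it; what a row does not reach is not made up. A row lasts 1/8 s, in which the tool goes at most 62.5 mm and 10.7 degrees, less where a joint would pass 70% of its speed; a pose out of reach is approached as far as the arm can. A call is refused whole if a number of a shift passes 62.5 or a number of a turn 0.188, either way. A call with a gripper value outside its range is refused whole. The fingers move at their own pace and stop on an object; "grip_force" is the grip in N (left out, the last holds). Time passes only in rows, so rows that do not move let the fingers close, or fill a call up. It gives the time, the measured TCP pose, the force and the opening at its end, in the units of the state.
- observe(): the state, without advancing time (a new reading comes with each control period).
- cams.read_camera(name): name is "scene" or "top" or "wrist"; returns (picture, depth): 420x560x3 uint8, red, green, blue; 420x560 float32, m along the optical axis (not along the pixel's ray), 0 where there is no reading.
- cams.calibration(name): a dict with "fx", "fy", "cx", "cy" (pixels), "origin" and "rotation" of the camera in the world. Camera axes: x right, y down, z forward; pixel columns grow to the right and rows downward; lengths in m; the calibration is good to about 2 mm. A picture is of the moment at which its call begins: read the wrist's pose just before it. calibration takes no time and is no camera call; for the wrist camera it gives the pose at the moment of the call.
- env.close_job(): hands the job in, once; it reports no verdict.
The state is a dict: "t": time; "joint_pos": joint angles; "joint_vel": joint speeds; "tau": joint torques, N m; "tcp_pos": TCP position; "tool_rot": TCP orientation; "ft_force": force on the tool from outside, world axes, zero at the start; "torque": the same for the moment, N m; "opening": opening from 0.0 (shut) to 1.0 (fully open).
Only numpy, scipy, OpenCV 4.12 (cv2) and the standard library are available. Lean on these libraries where they do the work, as an engineer would, in place of code of your own. Each camera call takes 0.05 s, during which the arm holds its last target.

## Working session

There is one attempt and no reset: what is moved stays moved. The work goes in short steps, Python scripts to look and compute and a tool call to move; the robot and the scene stay as the last step left them, time stands still between calls to the robot, and variables do not carry over. Pictures are saved under pics/ and viewed, and the job is handed in when it is done.

Besides the shell and the picture viewer there is one more tool, called after "Emit:" in YAML: its name, and indented under it one key for each argument. step_arm: Moves the arm, as the interface text tells. Its arguments: {"type":"object","properties":{"commands":{"type":"array","items":{"type":"array","items":{"type":"array","items":{"type":"number"}}}},"grip_force":{"type":"number"}},"required":["commands"]}

```bash
mkdir -p pics; ls
python3 - <<'E'
from cell import observe,cams,env
import cv2,numpy as np
s=observe();print(s['t'],s['tcp_pos'],np.round(s['tool_rot'],3).tolist(),s['opening'])
for n in("scene","top"):
    p,d=cams.read_camera(n);cv2.imwrite(f"pics/{n}0.png",p[...,::-1]);np.save(f"{n}0.npy",d)
    c=cams.calibration(n);print(n,c['fx'],c['cx'],c['cy'],c['origin'],np.round(c['rotation'],3).tolist())
E
```

```text
pics
0.0 [ 0.25160314 -0.5712757   0.23015283] [[0.915, 0.403, -0.001], [0.403, -0.915, 0.002], [0.0, -0.002, -1.0]] 1.0038452133006464
scene 459.6484233493644 278.054806961657 204.18232014255935 [0.19666643 0.66445032 0.54879818] [[-0.857, -0.263, 0.444], [-0.516, 0.418, -0.748], [0.011, -0.87, -0.493]]
top 409.30465493735676 282.7900634333653 206.05788653685335 [ 0.50759544 -0.0064721   1.05798055] [[0.0, -0.993, 0.116], [-1.0, -0.003, -0.021], [0.021, -0.115, -0.993]]
```

View pics/scene0.png

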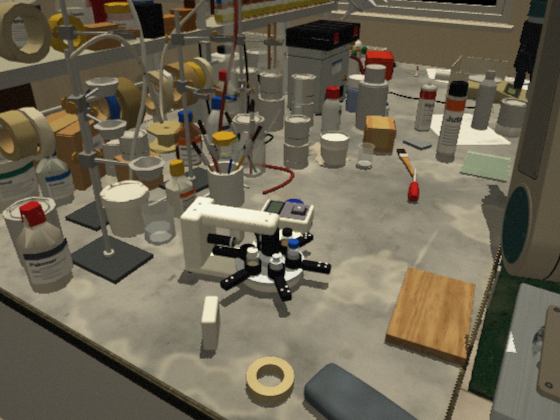

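View pics/top0.png

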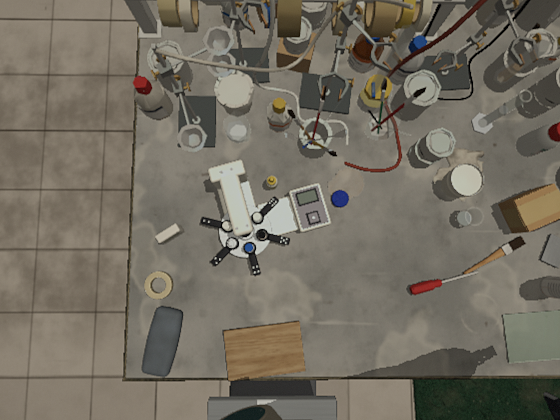

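The top view shows the turret near (243,232), the tower near (227,170) and the console near (310,207). The scene view shows the turret near (270,262). I'll zoom in on both.

Run:
```python
import cv2
a=cv2.imread("pics/top0.png")[150:285,190:355];cv2.imwrite("pics/topz.png",cv2.resize(a,None,fx=4.4,fy=4.4,interpolation=cv2.INTER_CUBIC))
a=cv2.imread("pics/scene0.png")[190:310,175:345];cv2.imwrite("pics/scenez.png",cv2.resize(a,None,fx=4.6,fy=4.6,interpolation=cv2.INTER_CUBIC))
```

```text
(no output)
```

View pics/topz.png

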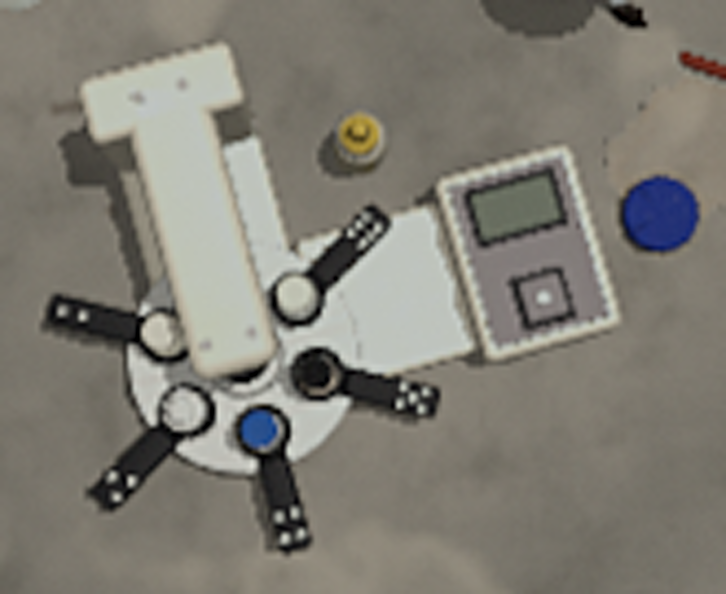

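View pics/scenez.png

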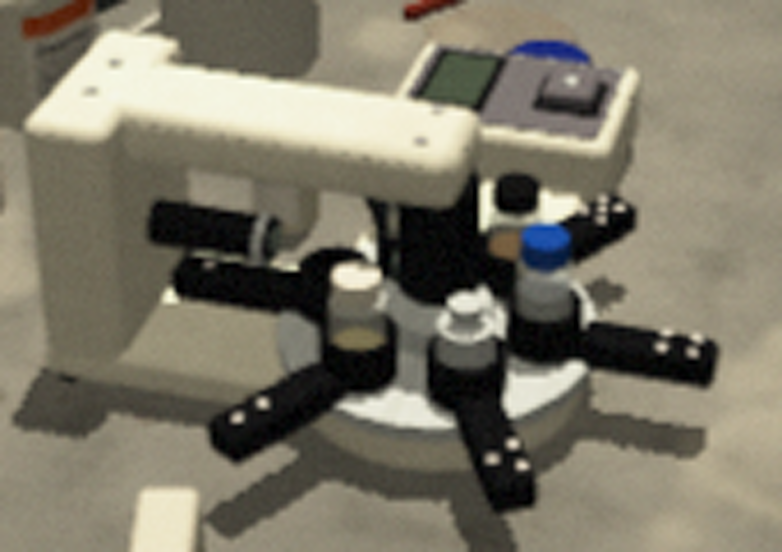

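The zero standard, bare metal with a knob, stands in place 3 (top zoom (188,410)). Place 1 is empty and under the head, so the turret needs two clockwise steps. Next I'll work out the axis, heading and key in world coordinates.

```bash
cat > h.py <<'E'
import numpy as np
from cell import observe,cams,env
def ray(n,u,v,z,c=None):
    c=c or cams.calibration(n);R=np.array(c['rotation']);o=np.array(c['origin'])
    d=R@[(u-c['cx'])/c['fx'],(v-c['cy'])/c['fy'],1];return o+d*(z-o[2])/d[2]
E
python3 - <<'E'
from h import *
D=np.load('top0.npy')
T=lambda x,y,z:ray('top',190+x/4.4,150+y/4.4,z)
S=lambda x,y,z:ray('scene',175+x/4.6,190+y/4.6,z)
tabs={2:(47,310),3:(100,497),4:(291,548),5:(437,403),6:(378,215)}
P={k:T(*v,.04) for k,v in tabs.items()}
ax=np.mean([P[2],P[5],P[3],P[6]],0);print('axis',ax)
for k in P:
    d=P[k]-ax;print(k,np.round(P[k],4),np.hypot(*d[:2]),(np.degrees(np.arctan2(d[1],d[0]))-60*(k-1))%360)
for n,f,pts,z in[('keytop',T,(543,297),.052),('keyscene',S,(571,78),.052)]:print(n,f(*pts,z))
for a in [(205,372),(160,70)]: print('bridge',T(*a,.124))
print('clock',T(150+0,0,0)*0, ray('top',168,233,.06)); print('dropper',T(360,130,.07)); print('cap',T(660,213,.013))
print('scene tabs',{k:np.round(S(*v,.04),4) for k,v in {2:(228,440),3:(518,490),4:(705,362),5:(625,215)}.items()})
E
```

```text
axis [0.56396141 0.0662414  0.04      ]
2 [0.5895 0.1759 0.04  ] 0.11262112527258092 16.89777759576937
3 [0.4849 0.144  0.04  ] 0.11092311628655277 15.457465813805356
4 [0.4567 0.0374 0.04  ] 0.11109541993691452 15.071814814418644
5 [ 0.5373 -0.0442  0.04  ] 0.11364775824860711 16.4431345938861
6 [ 0.6441 -0.0108  0.04  ] 0.11116698660916874 16.149790122290028
keytop [ 0.59633778 -0.10345769  0.052     ]
keyscene [ 0.59850881 -0.10274655  0.052     ]
bridge [0.55075379 0.07881121 0.124     ]
bridge [0.70956982 0.10453728 0.124     ]
clock [0. 0. 0.] [0.5572761  0.25048491 0.06      ]
dropper [ 6.87777137e-01 -5.38175573e-04  7.00000000e-02]
cap [ 0.64941747 -0.17648333  0.013     ]
scene tabs {2: array([0.5864, 0.1829, 0.04  ]), 3: array([0.481 , 0.1503, 0.04  ]), 4: array([0.4562, 0.0467, 0.04  ]), 5: array([ 0.5309, -0.029 ,  0.04  ])}
```

Emit:
step_arm:
  commands:
    - [[20,47,0,0,0,0,0],[20,47,0,0,0,0,0],[20,47,0,0,0,0,0],[20,47,0,0,0,0,0],[20,47,0,0,0,0,0],[20,47,0,0,0,0,0],[20,47,0,0,0,0,0],[20,47,0,0,0,0,0]]

```text
t: 1.1
tcp_pos: [0.412, -0.1943, 0.231]
tool_rot: [[0.915, 0.403, -0.0], [0.403, -0.915, 0.0], [-0.0, -0.0, -1.0]]
ft_force: [0.2, -0.4, 0.2]
opening: -0.001
```

Emit:
step_arm:
  commands:
    - [[17,38,-10,0,0,0,0],[17,38,-10,0,0,0,0],[17,38,-20,0,0,0,0],[17,38,-30,0,0,0,0],[15,37,-30,0,0,0,0],[0,0,-30,0,0,0,0],[0,0,0,0,0,0,0],[0,0,0,0,0,0,0]]

```text
t: 2.1
tcp_pos: [0.4952, -0.0073, 0.102]
tool_rot: [[0.915, 0.403, 0.001], [0.403, -0.915, -0.0], [0.0, 0.0, -1.0]]
ft_force: [0.9, 0.2, 0.9]
opening: -0.003
```

Run:
```python
from h import *
import cv2
for n,b in(("top",(150,285,190,355)),("scene",(170,310,175,345))):
    p,d=cams.read_camera(n);cv2.imwrite(f"pics/{n}1.png",cv2.resize(p[b[0]:b[1],b[2]:b[3],::-1],None,fx=4.2,fy=4.2,interpolation=cv2.INTER_CUBIC))
s=observe();print(s['t'],s['tcp_pos'],s['opening'],s['ft_force'],s['joint_pos'])
```

```text
2.2 [ 0.49606404 -0.00764586  0.10284417] 0.0024796706646099597 [0.42864422 0.38359111 1.15400922] [-8.35268249e+00  8.90816596e+00 -2.68998994e+01  5.40316690e+01
 -6.92495207e-04  1.47932637e+02]
```

View pics/scene1.png

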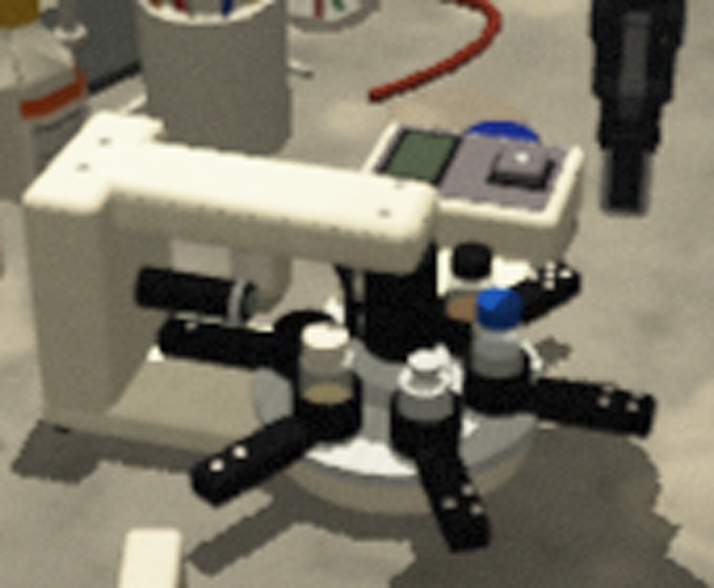

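The shut finger hangs at (625,195), above the gap between tabs 4 and 5. Going down.

Emit:
step_arm:
  commands:
    - [[0,1,-15,0,0,0,0],[0,1,-15,0,0,0,0],[0,0,-15,0,0,0,0],[0,0,-15,0,0,0,0],[0,0,-12,0,0,0,0],[0,0,-8,0,0,0,0],[0,0,0,0,0,0,0],[0,0,0,0,0,0,0]]

```text
t: 3.2
tcp_pos: [0.4954, -0.0051, 0.0217]
tool_rot: [[0.915, 0.403, 0.001], [0.403, -0.915, -0.0], [0.001, 0.0, -1.0]]
ft_force: [0.3, -0.0, -1.2]
opening: 0.001
```

Emit:
step_arm:
  commands:
    - [[-5,5,0,0,0,0,0],[-4.5,5.5,0,0,0,0,0],[-4,5.5,0,0,0,0,0],[-3.5,6,0,0,0,0,0],[-3.5,6,0,0,0,0,0],[-3,6.5,0,0,0,0,0],[-2.5,6.5,0,0,0,0,0],[-2,6.5,0,0,0,0,0]]

```text
t: 4.2
tcp_pos: [0.4669, 0.0429, 0.0215]
tool_rot: [[0.915, 0.403, 0.0], [0.403, -0.915, -0.0], [0.0, 0.0, -1.0]]
ft_force: [1.4, -2.4, 0.5]
opening: 0.002
```

Emit:
step_arm:
  commands:
    - [[-1.5,7,0,0,0,0,0],[-1,7,0,0,0,0,0],[-0.5,7,0,0,0,0,0],[0,7,0,0,0,0,0],[0.5,7,0,0,0,0,0],[1,7,0,0,0,0,0],[0,0,0,0,0,0,0],[0,0,0,0,0,0,0]]

```text
t: 5.2
tcp_pos: [0.4653, 0.0846, 0.0213]
tool_rot: [[0.915, 0.403, -0.0], [0.403, -0.915, 0.0], [-0.0, -0.0, -1.0]]
ft_force: [-1.0, 0.5, 0.8]
opening: -0.0
```

Run:
```python
from h import *
import cv2
for n,b in(("top",(150,285,190,355)),("scene",(170,310,175,345))):
    p,d=cams.read_camera(n);cv2.imwrite(f"pics/{n}2.png",cv2.resize(p[b[0]:b[1],b[2]:b[3],::-1],None,fx=4.2,fy=4.2,interpolation=cv2.INTER_CUBIC))
s=observe();print(s['t'],s['tcp_pos'],s['ft_force'])
```

```text
5.3 [0.46530335 0.08436598 0.02128573] [0.46052954 1.21381342 0.23087529]
```

View pics/scene2.png

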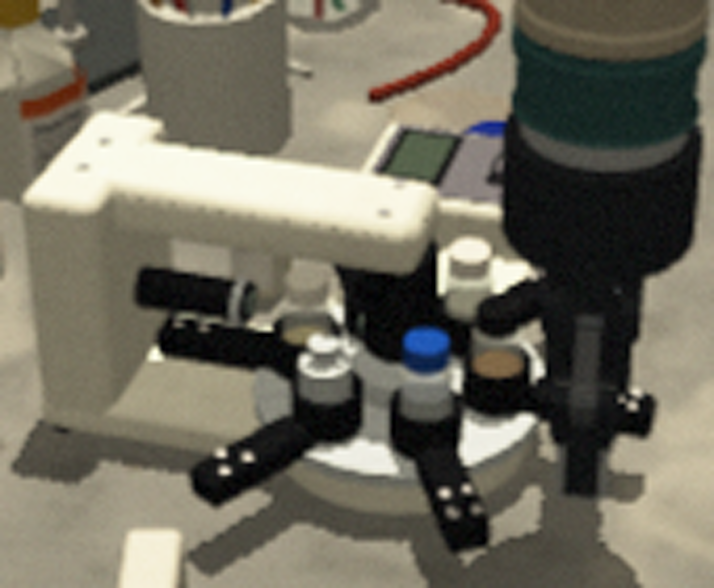

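View pics/top2.png

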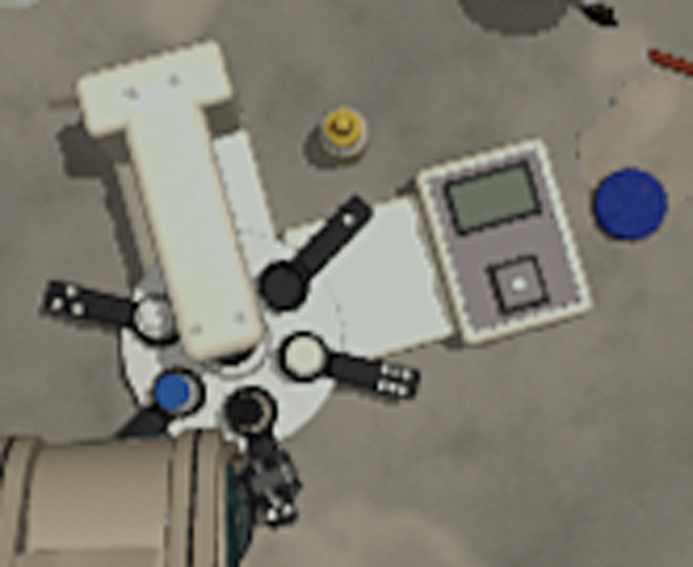

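One clean step: place 3 is now where place 2 was, and tab 5 points to the front. Lifting, going back over tab 5, then pushing again.

Emit:
step_arm:
  commands:
    - [[0,0,22,0,0,0,0],[0,0,22,0,0,0,0],[0,-15,6,0,0,0,0],[0,-20,0,0,0,0,0],[7,-20,0,0,0,0,0],[12,-20,0,0,0,0,0],[11,-14,0,0,0,0,0],[0,0,0,0,0,0,0]]

```text
t: 6.3
tcp_pos: [0.4961, -0.0057, 0.0711]
tool_rot: [[0.916, 0.401, 0.0], [0.401, -0.916, 0.0], [0.0, 0.0, -1.0]]
ft_force: [-0.4, 0.5, -0.7]
opening: -0.002
```

Emit:
step_arm:
  commands:
    - [[0,0,0,0,0,0,0],[0,0,-12,0,0,0,0],[0,0,-12,0,0,0,0],[0,0,-12,0,0,0,0],[0,0,-14,0,0,0,0],[0,0,0,0,0,0,0],[0,0,0,0,0,0,0],[0,0,0,0,0,0,0]]

```text
t: 7.3
tcp_pos: [0.496, -0.0046, 0.0218]
tool_rot: [[0.915, 0.403, 0.001], [0.403, -0.915, -0.0], [0.001, 0.001, -1.0]]
ft_force: [0.5, -0.7, 0.4]
opening: 0.001
```

Emit:
step_arm:
  commands:
    - [[-5,5,0,0,0,0,0],[-4.5,5.5,0,0,0,0,0],[-4,5.5,0,0,0,0,0],[-3.5,6,0,0,0,0,0],[-3.5,6,0,0,0,0,0],[-3,6.5,0,0,0,0,0],[-2.5,6.5,0,0,0,0,0],[-2,6.5,0,0,0,0,0]]

```text
t: 8.3
tcp_pos: [0.4674, 0.0434, 0.0214]
tool_rot: [[0.915, 0.403, 0.0], [0.403, -0.915, 0.0], [0.0, 0.0, -1.0]]
ft_force: [1.4, -1.9, 0.6]
opening: 0.002
```

Emit:
step_arm:
  commands:
    - [[-1.5,7,0,0,0,0,0],[-1,7,0,0,0,0,0],[-0.5,7,0,0,0,0,0],[0,7,0,0,0,0,0],[0.5,7,0,0,0,0,0],[1,7,0,0,0,0,0],[0,0,0,0,0,0,0],[0,0,0,0,0,0,0]]

```text
t: 9.3
tcp_pos: [0.4658, 0.085, 0.0213]
tool_rot: [[0.915, 0.403, -0.0], [0.403, -0.915, -0.0], [-0.0, -0.0, -1.0]]
ft_force: [-0.2, -0.6, 0.1]
opening: -0.003
```

Emit:
step_arm:
  commands:
    - [[0,0,25,0,0,0,0],[0,0,25,0,0,0,0],[0,0,25,0,0,0,0],[0,-20,25,0,0,0,0],[0,-35,20,0,0,0,0],[0,-35,0,0,0,0,0],[0,-35,0,0,0,0,0],[0,0,0,0,0,0,0]]

```text
t: 10.3
tcp_pos: [0.466, -0.0419, 0.1415]
tool_rot: [[0.917, 0.399, 0.0], [0.399, -0.917, -0.0], [0.0, 0.001, -1.0]]
ft_force: [0.3, 0.0, -0.1]
opening: -0.0
```

Run:
```python
from h import *
import cv2
for n,b in(("top",(150,285,190,355)),("scene",(170,310,175,345))):
    p,d=cams.read_camera(n);cv2.imwrite(f"pics/{n}3.png",cv2.resize(p[b[0]:b[1],b[2]:b[3],::-1],None,fx=4.4,fy=4.4,interpolation=cv2.INTER_CUBIC))
s=observe();print(s['t'],s['tcp_pos'],s['ft_force'])
```

```text
10.4 [ 0.46554002 -0.04011914  0.14116236] [-0.17165849 -0.12665223 -0.49565983]
```

View pics/scene3.png

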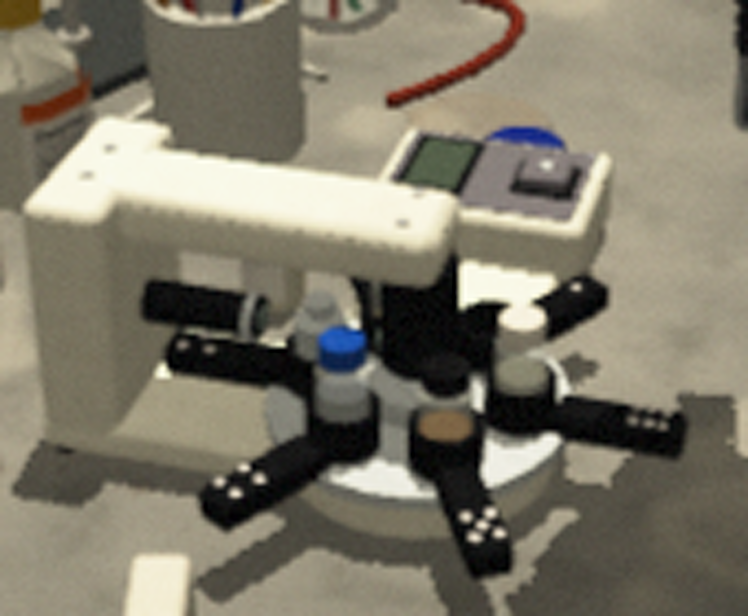

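View pics/top3.png

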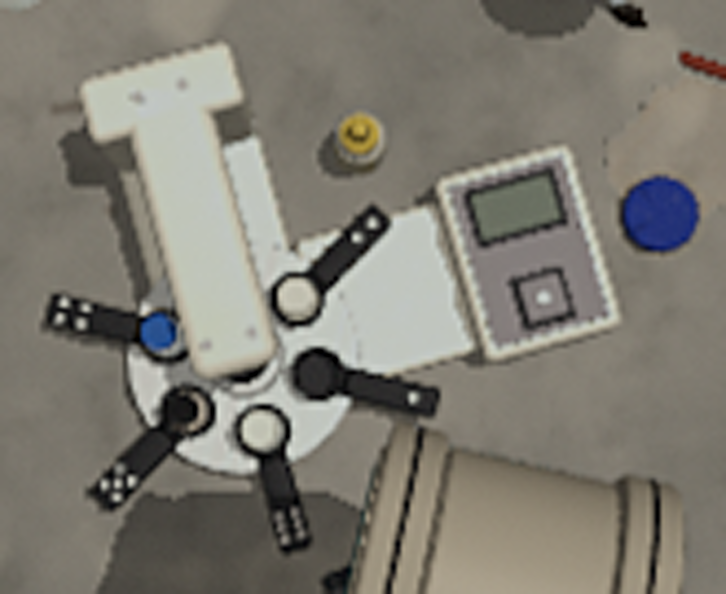

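The standard (knob at scene zoom (320,310)) now stands under the head, and the tabs sit exactly where they did at the start, so it has clicked in. Next, over the key.

Emit:
step_arm:
  commands:
    - [[25,-12,0,0,0,0,0],[25,-12,0,0,0,0,0],[25,-12,0,0,0,0,0],[25,-12,0,0,0,0,0],[20,-10,-10,0,0,0,0],[11.5,-4,-20,0,0,0,0],[0,0,-20,0,0,0,0],[0,0,0,0,0,0,0]]

```text
t: 11.4
tcp_pos: [0.5955, -0.1003, 0.0891]
tool_rot: [[0.915, 0.404, -0.005], [0.404, -0.915, 0.002], [-0.004, -0.004, -1.0]]
ft_force: [-0.9, -0.2, 0.6]
opening: 0.001
```

Emit:
step_arm:
  commands:
    - [[0,0,-10,0,0,0,0],[0,0,-10,0,0,0,0],[0,0,-7,0,0,0,0],[0,0,0,0,0,0,0],[0,0,0,0,0,0,0],[0,0,0,0,0,0,0],[0,0,0,0,0,0,0],[0,0,0,0,0,0,0]]

```text
t: 12.4
tcp_pos: [0.5975, -0.1021, 0.0645]
tool_rot: [[0.915, 0.403, 0.0], [0.403, -0.915, -0.0], [0.0, 0.0, -1.0]]
ft_force: [-0.2, -1.2, -0.1]
opening: 0.002
```

Run:
```python
from h import *
import cv2
for n,b in(("scene",(170,310,175,345)),):
    p,d=cams.read_camera(n);cv2.imwrite(f"pics/{n}4.png",cv2.resize(p[b[0]:b[1],b[2]:b[3],::-1],None,fx=4.4,fy=4.4,interpolation=cv2.INTER_CUBIC))
s=observe();print(s['t'],s['tcp_pos'],s['ft_force'])
```

```text
12.45 [ 0.59742036 -0.10203781  0.06440682] [-0.0982876   0.01928443  0.68473357]
```

View pics/scene4.png

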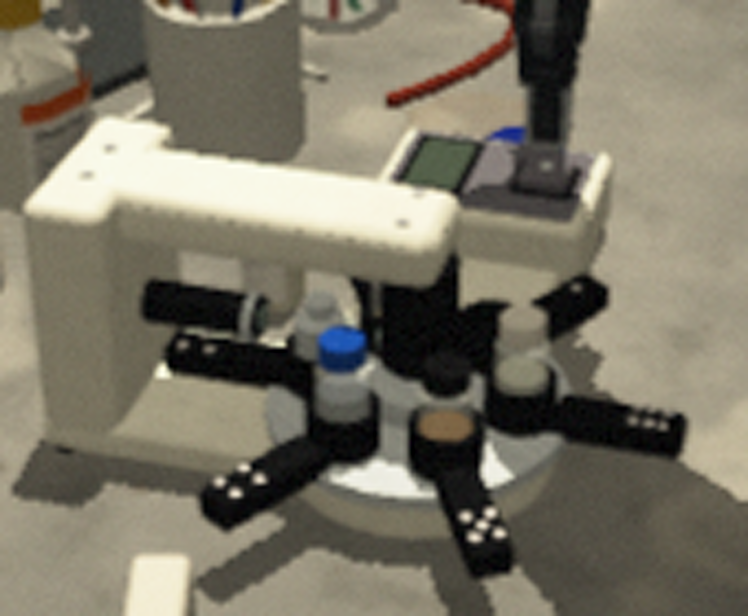

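The finger is right over the key at (545,165). Pressing gently.

Emit:
step_arm:
  commands:
    - [[0,-0.5,-5,0,0,0,0],[0,0,-4,0,0,0,0],[0,0,-2,0,0,0,0],[0,0,-2,0,0,0,0],[0,0,-1,0,0,0,0],[0,0,-1,0,0,0,0],[0,0,0,0,0,0,0],[0,0,0,0,0,0,0]]

```text
t: 13.45
tcp_pos: [0.5972, -0.1025, 0.0494]
tool_rot: [[0.915, 0.403, -0.0], [0.403, -0.915, 0.0], [-0.0, -0.0, -1.0]]
ft_force: [-1.2, -0.3, 2.0]
opening: -0.002
```

Emit:
step_arm:
  commands:
    - [[0,0,-1,0,0,0,0],[0,0,-0.5,0,0,0,0],[0,0,-0.5,0,0,0,0],[0,0,0,0,0,0,0],[0,0,0,0,0,0,0],[0,0,0,0,0,0,0],[0,0,0,0,0,0,0],[0,0,0,0,0,0,0]]

```text
t: 14.45
tcp_pos: [0.5974, -0.1025, 0.0475]
tool_rot: [[0.915, 0.403, 0.0], [0.403, -0.915, -0.0], [0.0, 0.0, -1.0]]
ft_force: [-2.3, 1.1, 4.8]
opening: 0.003
```

Emit:
step_arm:
  commands:
    - [[0,0,-0.5,0,0,0,0],[0,0,-0.5,0,0,0,0],[0,0,0,0,0,0,0],[0,0,0,0,0,0,0],[0,0,0,0,0,0,0],[0,0,0,0,0,0,0],[0,0,0,0,0,0,0],[0,0,0,0,0,0,0]]

```text
t: 15.45
tcp_pos: [0.5974, -0.1025, 0.0474]
tool_rot: [[0.915, 0.403, 0.0], [0.403, -0.915, -0.0], [0.0, 0.0, -1.0]]
ft_force: [-5.1, 0.8, 10.0]
opening: 0.001
```

The force rose to 10 N with no more travel, so the key is fully down. Releasing and backing away.

Emit:
step_arm:
  commands:
    - [[0,0,2,0,0,0,0],[0,0,4,0,0,0,0],[0,0,10,0,0,0,0],[0,0,25,0,0,0,0],[0,0,25,0,0,0,0],[0,0,25,0,0,0,0],[0,0,25,0,0,0,0],[0,0,0,0,0,0,0]]

```text
t: 16.45
tcp_pos: [0.5997, -0.1031, 0.1651]
tool_rot: [[0.915, 0.403, 0.006], [0.403, -0.915, -0.002], [0.005, 0.004, -1.0]]
ft_force: [-0.0, -0.8, -0.3]
opening: 0.001
```

Emit:
step_arm:
  commands:
    - [[-20,-20,10,0,0,0,0],[-20,-30,10,0,0,0,0],[-20,-30,0,0,0,0,0],[-20,-30,0,0,0,0,0],[-20,-30,0,0,0,0,0],[-20,-30,0,0,0,0,0],[0,0,0,0,0,0,0],[0,0,0,0,0,0,0]]

```text
t: 17.45
tcp_pos: [0.4771, -0.272, 0.1813]
tool_rot: [[0.915, 0.403, -0.001], [0.403, -0.915, 0.001], [-0.0, -0.002, -1.0]]
ft_force: [-0.7, -0.2, -0.8]
opening: 0.002
```

Run:
```python
from h import *
import cv2
o=[]
for n,b in(("top",(150,285,190,355)),("scene",(170,310,175,345))):
    p,d=cams.read_camera(n);o.append(cv2.resize(p[b[0]:b[1],b[2]:b[3],::-1],(400,330),interpolation=cv2.INTER_CUBIC))
cv2.imwrite("pics/end.png",np.hstack(o))
s=observe();print(s['t'],s['tcp_pos'],s['ft_force'])
```

```text
17.55 [ 0.47757187 -0.27165003  0.18174459] [0.06258411 0.14103378 0.72242969]
```

View pics/end.png

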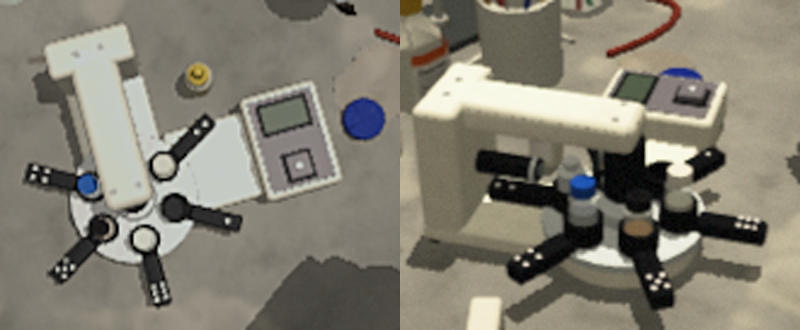

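The standard is in the head at (570,170), the key is up, and everything around the instrument looks unmoved. Handing in.

```bash
python3 -c "
from cell import env
print(env.close_job())"
```

```text
the job is handed in; nothing more can be done
None
```

The zero reading is taken and the job is handed in, at about 17.6 s of the 58 s allowed. No check failed or disagreed.

- **Turret:** I stepped it two stops clockwise by pushing tab 4 and then tab 5 with the shut fingertips. Before the key was touched, the pictures showed the zero standard under the reading head and the tabs exactly where they stood at the start, so it was home in a stop.
- **Read key:** I pressed it once, straight down. The tip stopped at z ≈ 47.4 mm and the force rose from 5 to 10 N with almost no further travel, so the key was fully down. I then let it come up and moved the arm clear.
- **Last pictures:** The standard was still in the head, the key was up, and the vials were standing in their sockets. The dropper and cap looked unmoved. The clock was only partly in view; the part that showed looked unmoved. The force on the tool was about zero.

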